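# Find the release notch behind the slide drawer and press it

## Robot

A 6-joint arm with a two-finger parallel gripper is mounted at the origin on a cart in front of the work surface, level with it; the furniture and walls round the work are solid. World frame = base frame: x ahead of the robot, y to its left, z up, the work surface at z = 0. Lengths are in m, angles in rad, forces in N, time in s.
With the tool pointing down it reaches from about 0.375 to 0.9 m from the base axis. Payload 3.1 kg.
Tool frame: the origin (TCP) lies on the centre line of the jaws, within the pads' length; the fingertips stand robot.tip_reach ahead of it and the grasp point (between the pads) lies 8 mm behind it (robot.tip_reach is the distance from the TCP to the fingertips, in m); z points along the fingers, y is the line along which they close (so a half turn about z gives the same grasp; the last joint's range is limited). The gripper opens to 87 mm and grips with 3 to 60 N. Pads are 19 mm wide; open, the fingers measure 117 mm over their backs; the gripper's body (75 mm by 190 mm) begins 51 mm behind the grasp point.
Start: joints at [-1.395, 0.527, 1.433, -0, 1.181, -0.178], TCP at [0.217, -0.586, 0.234] pointing down, gripper open.
Joint ranges: [-3.08, 3.08], [-0.75, 2.2], [0.22, 2.44], [-1.43, 4.57], [0, 2.65], [-2.85, 2.85]. Speed limits (rad/s): [2.79, 2.79, 3.14, 3.14, 3.14, 3.14].

## Interface

Orientations are given as a unit quaternion [x, y, z, w].
In Python, from rig import robot gives the robot as it stands.
- The arm moves only by the tool jog_arm, never from a script. Its argument "motion" is one flat list of numbers, 7 for each row, row after row: the shift along the tool's x, y, z scaled (see below), then the turn, a rotation vector about the tool's x, y, z scaled (see below), then the gripper's target within -1 to 1 (shut at 1, half-way at 0, fully open at -1). In form: [x, y, z, rx, ry, rz, hand, x, y, z, rx, ry, rz, hand, ...]. A call has 1 to 12 rows; each row shifts and turns the commanded pose from where the row before left it, along the tool's axes as they then stand; what a row does not reach is not made up. The controller multiplies each number of a shift by 4 cm and each number of a turn by 4 degrees. A row lasts 1/8 s, in which the tool goes at most 62.5 mm and 10.7 degrees, less where a joint would pass 70% of its speed; a pose out of reach is approached as far as the arm can. A call with a number of a shift or a turn outside -1 to 1 is refused whole. A call with a gripper value outside its range is refused whole. The fingers move at their own pace and stop on an object; "grip_force" is the grip in N (left out, the last holds). Time passes only in rows, so rows that do not move let the fingers close. It gives the time, the measured TCP pose, the force, the opening and the grip force at its end, in the units of the state.
- robot.get_obs(): the state, without advancing time (a new reading comes with each control period).
- robot.camera(name): name is "side" or "top" or "wrist"; returns the picture (384x512x3 uint8, blue, green, red); there is no depth.
- robot.calibration(name): a dict with "fx", "fy", "cx", "cy" (pixels), "R" (3x3) and "t" (3): a world point X has camera coordinates R X + t; the wrist camera has in their place "T_tool_cam" (4x4, takes a point from camera to tool coordinates, whose origin is the TCP and whose axes are the flange's). Camera axes: x right, y down, z forward; pixel columns grow to the right and rows downward; lengths in m; the calibration is good to about 2 mm. A picture is of the moment at which its call begins: read the wrist's pose just before it. calibration takes no time and is no camera call.
- robot.hand_in(): hands the job in; it is judged then, once.
The state is a dict: "time": time; "q": joint angles; "joint_velocities": joint speeds; "joint_torque": joint torques, N m; "position": TCP position; "tool_rot": TCP orientation; "ft_force": force on the tool from outside, world axes, zero at the start; "moment": the same for the moment, N m; "grip_width": finger opening in m; "grip_force": force on a finger pad.
Only numpy, scipy, OpenCV 4.12 (cv2) and the standard library are available. Lean on these libraries where they do the work, as an engineer would, in place of code of your own. Each camera call takes 0.05 s, during which the arm holds its last target. There are 200 camera calls.

## Task

The drawer of the low white slide unit has no handle: it is pushed out from behind, through a notch hidden somewhere along the rail at the unit's back edge. Feel along that back edge with a fingertip until you find the notch, then press the tongue inside it towards the front, all the way to its stop, and take the hand away. Pick nothing up, and leave the other things where they stand.

Things in the scene. Friction and masses are not known exactly. Their poses are not given: they have to be found in the camera images.
- unit: Low white slide-drawer unit fixed to the worktop, 109 mm deep (x), 340 mm wide (y), 60 mm high. Origin: centre of its underside; z up, own +x points to its back (away from the robot), +y to its left. The flat cover (top at 60 mm) ends 34 mm behind the origin. Two solid end housings, as high, begin 78 mm either side of the middle and reach 64 mm behind the origin, the back rail between them.
- rail_mid (a point): Middle of the back rail's outer face, 61 mm behind the unit's origin, at the rail's top edge (57 mm high); axes as the unit's. The face is flat, upright, flush with a sill 4 to 16 mm high. One notch, 56 mm wide, cuts the rail from its top down to 16 mm height, its middle anywhere up to 45 mm left or right of this point. All is the same white: hard to see, found by feel.
- tongue_mid (a point): Middle of the drawer tongue's upright face, 36 mm high, 6 mm further in than the rail's outer face (shut); axes as the unit's. The tongue spans the whole rail behind it, top at 56 mm, but only inside the notch can it be reached: a fingertip at 25 to 45 mm height goes in from behind and presses it. This point is the middle of the unit, not of the notch.
- drawer (a joint): How far the drawer has been pushed out, in m: 0 = shut, 0.015 = stop. Pressing the tongue in the notch towards the unit's own -x (towards the robot) moves it, against about 4 N of friction and some damping, and it stays where it is left. The drawer's front then stands proud of the unit's front by that much.
- petri: Petri dish, 58 mm across, 15 mm high, loose on the unit's cover; origin at the centre of its underside. Bystander.
- forceps: Steel forceps, 130 x 14 x 9 mm, loose on the unit's cover; origin under its middle. Bystander.
- beaker: Glass beaker, 58 mm across, 69 mm high, standing left of the unit; origin at the centre of its underside. Bystander.
- timer: White bench timer, 60 x 66 x 19 mm, lying left of the unit; origin at the centre of its underside. Bystander.
- slide_box: Closed green slide box, 74 x 85 x 36 mm, left of the unit; origin at the centre of its underside. Bystander.
- bottle: Amber bottle with black cap, 52 mm across, 118 mm high, behind and left of the unit; origin at the centre of its underside. Bystander.

How it is judged:
By the outcome, as a careful person would: the job done as asked, in the order asked, and still so for the second after the job is handed in, with the robot touching nothing.
It also fails if it takes over 61 s, if anything falls off the work surface, if the arm or the gripper's body presses on something with over 40 N, if the wrist force passes 120 N, or if a joint passes its speed limit or range.

## Working session

There is one attempt and no reset: what is moved stays moved. The work goes in short steps, Python scripts to look and compute and a tool call to move; the robot and the scene stay as the last step left them, time stands still between calls to the robot, and variables do not carry over. Pictures are saved under pics/ and viewed, at most 10 in all, crops included, and the job is handed in when it is done.

Besides the shell and the picture viewer there is one more tool, called after "Emit:" as a command line: name --argument value ..., lists and objects as JSON in quotes. jog_arm: Moves the arm, as the interface text tells. Shifts and turns lie within -1 to 1; 1 stands for 4 cm of shift or 4 degrees of turn. Its arguments: {"type":"object","properties":{"motion":{"type":"array","items":{"type":"number"}},"grip_force":{"type":"number"}},"required":["motion"]}

```bash
mkdir -p pics; python3 - <<'E'
from rig import robot
import cv2
print(robot.get_obs(), robot.tip_reach)
for n in("top","side"):
    cv2.imwrite(f"pics/{n}0.png",robot.camera(n)); print(n,robot.calibration(n))
print(robot.calibration("wrist"))
E
```

```text
{'time': 0.0, 'q': array([-1.39549405e+00,  5.28513603e-01,  1.43389840e+00, -2.91371946e-05,
        1.18139182e+00, -1.78497061e-01]), 'joint_velocities': array([-2.83104020e-04,  1.76078272e-03,  1.38152130e-03, -1.27289098e-05,
        4.86479567e-04,  3.52924474e-04]), 'joint_torque': array([ 1.23270063e-03, -4.40031374e+01, -1.76589650e+01,  6.32695528e-02,
        5.81154681e-02, -1.74234256e-04]), 'position': array([ 0.21643612, -0.58557075,  0.23254371]), 'tool_rot': array([ 9.84392437e-01,  1.75983829e-01, -1.17057301e-05, -1.10560667e-03]), 'ft_force': array([-0.34272814,  0.53086528, -0.95044325]), 'moment': array([0.04156617, 0.02022231, 0.00358985]), 'grip_force': 0.0, 'grip_width': 0.08718776970118737} 0.011
top {'fx': 385.0210396428105, 'fy': 385.0210396428105, 'cx': 254.20736065893118, 'cy': 192.4450185936056, 'R': array([[ 0.0117225 , -0.9998451 , -0.01312884],
       [-0.99740925, -0.01075999, -0.07112671],
       [ 0.07097442,  0.01392861, -0.99738088]]), 't': array([0.06221346, 0.57041323, 0.96472949])}
side {'fx': 433.05398279516464, 'fy': 433.05398279516464, 'cx': 264.5011571860331, 'cy': 184.41071400607044, 'R': array([[ 0.76894769,  0.63921454,  0.01114594],
       [ 0.55420293, -0.65778827, -0.51007225],
       [-0.31871393,  0.39839599, -0.86005934]]), 't': array([-0.49327697, -0.24357243,  1.39637321])}
{'fx': 309.28104656053625, 'fy': 309.28104656053625, 'cx': 255.6605002856091, 'cy': 192.58357474816688, 'T_tool_cam': array([[ 3.86115130e-04, -9.62035700e-01, -2.72923365e-01,
         7.53640795e-02],
       [ 9.99999809e-01,  5.03344541e-04, -3.59516164e-04,
         8.17175976e-04],
       [ 4.83241871e-04, -2.72923174e-01,  9.62035710e-01,
        -1.50915294e-01],
       [ 0.00000000e+00,  0.00000000e+00,  0.00000000e+00,
         1.00000000e+00]])}
```

View pics/top0.png

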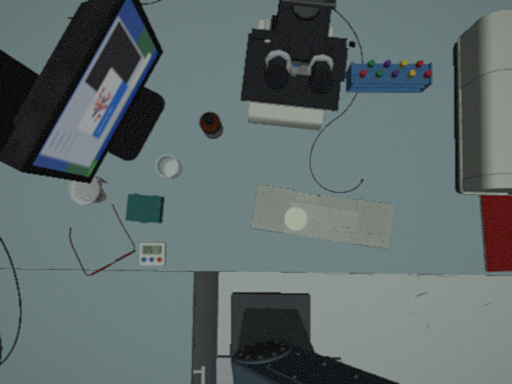

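View pics/side0.png

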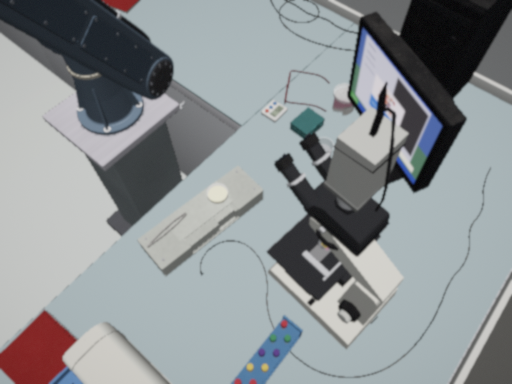

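The top view shows the unit with image corners near (258,185), (394,203), (388,247) and (250,229). The petri dish is at (296,218), the forceps lie right of centre on the cover, and the microscope and its cable are behind. The side view shows the back edge running from (264,187) to (162,267). I'll zoom in on both.

```bash
python3 - <<'E'
import cv2,numpy as np
a=cv2.imread("pics/top0.png")[170:260,235:405]; b=cv2.imread("pics/side0.png")[160:275,130:275]
f=lambda i,s:cv2.convertScaleAbs(cv2.resize(i,None,fx=s,fy=s,interpolation=cv2.INTER_CUBIC),alpha=1.1)
cv2.imwrite("pics/top1.png",f(a,4.5)); cv2.imwrite("pics/side1.png",f(b,5))
E
```

```text
(no output)
```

View pics/top1.png

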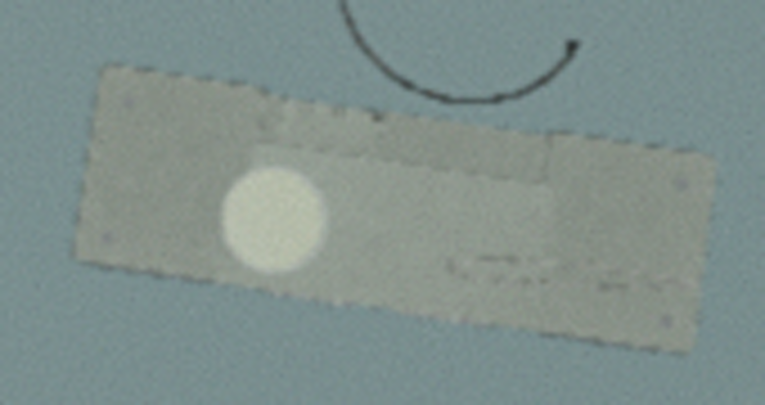

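View pics/side1.png

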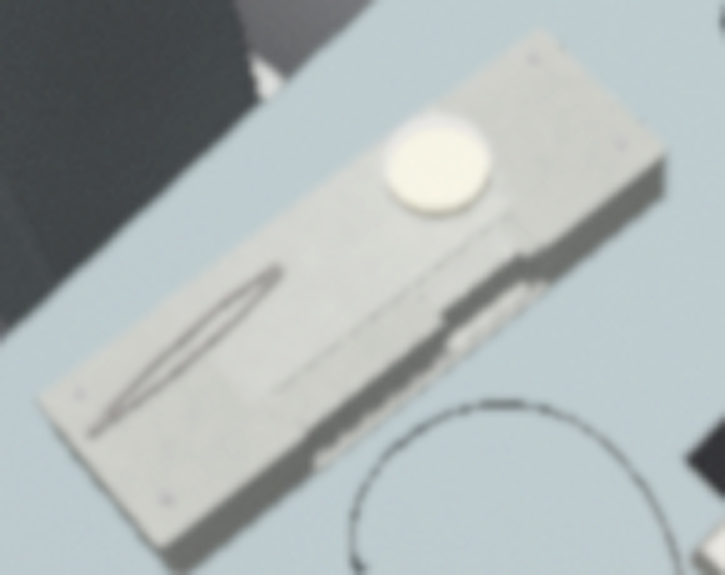

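In the crops, a lighter recess shows at top-crop x 275–380, just right of the left housing. The side crop agrees: the rail's top edge is interrupted from (442,318) to (520,258). So the notch is probably near y = +45 mm. Next I'll fit the unit's pose from the corners in both views and locate the obstacles.

```bash
cat > h.py <<'E'
import numpy as np
from rig import robot
C={n:robot.calibration(n) for n in("top","side")}
def proj(n,X):
    c=C[n]; p=np.atleast_2d(X)@c["R"].T+c["t"]
    return np.c_[c["fx"]*p[:,0]/p[:,2]+c["cx"],c["fy"]*p[:,1]/p[:,2]+c["cy"]]
def onz(n,uv,z):
    c=C[n]; d=c["R"].T@[(uv[0]-c["cx"])/c["fx"],(uv[1]-c["cy"])/c["fy"],1]; o=-c["R"].T@c["t"]
    return o+d*(z-o[2])/d[2]
def U(P,p):  # unit -> world
    c,s=np.cos(p[2]),np.sin(p[2]); P=np.atleast_2d(P)
    return np.c_[p[0]+c*P[:,0]-s*P[:,1],p[1]+s*P[:,0]+c*P[:,1],P[:,2]]
E
python3 - <<'E'
from h import *
from scipy.optimize import least_squares as ls
K=np.array([[.064,.17,.06],[.064,-.17,.06],[-.045,-.17,.06],[-.045,.17,.06]])
t=np.array([[103,65],[715,155],[690,352],[76,262]])/4.5+[235,170]
s=np.array([[665,155],[165,545],[40,400],[541,30]])/5+[130,160]
for w in((1,1),(1,0),(0,1)):
    r=ls(lambda p:np.r_[w[0]*(proj("top",U(K,p))-t).ravel(),w[1]*(proj("side",U(K,p))-s).ravel()],[.4,-.05,-.13])
    print(w,r.x,np.abs(r.fun).max())
    if w==(1,1): p=r.x
inv=lambda X:(np.array([[np.cos(p[2]),np.sin(p[2])],[-np.sin(p[2]),np.cos(p[2])]])@(X[:2]-p[:2])).round(4)
for uv in((275,100),(380,118),(265,100),(550,135)): print("top",inv(onz("top",np.array(uv)/4.5+[235,170],.057)))
for uv in((442,318),(520,258),(300,440)): print("side",inv(onz("side",np.array(uv)/5+[130,160],.057)))
print("petri",inv(onz("top",np.array([274,220])/4.5+[235,170],.075)))
tri=lambda a,b:ls(lambda X:np.r_[(proj("top",X)-a).ravel(),(proj("side",X)-b).ravel()],[.7,0,.2])
for a,b in(((272,75),(308,143)),((322,80),(283,162))):
    r=tri(a,b);print("eye",r.x,np.abs(r.fun).max(),inv(r.x))
print("bottle",inv(onz("top",(210,119),.118)), "scopefront",inv(onz("top",(285,126),.04)))
for y in(0,.044): print("rail",y,U([.061,y,.057],p))
E
```

```text
(1, 1) [ 0.50288239 -0.0992975  -0.13469721] 2.0132386181052198
(1, 0) [ 0.50118195 -0.09853905 -0.13408624] 1.324866692826248
(0, 1) [ 0.50533976 -0.10043109 -0.13687511] 1.6596363518482917
top [0.0566 0.0725]
top [0.0552 0.0145]
top [0.0559 0.0779]
top [ 0.0594 -0.0782]
side [0.0594 0.0122]
side [0.0601 0.0651]
side [ 0.0639 -0.0842]
petri [-0.0086  0.0657]
eye [0.72185615 0.03449014 0.4186926 ] 3.245425798530448 [0.199 0.162]
eye [ 0.71324089 -0.03922719  0.4281001 ] 0.7290630147984984 [0.2004 0.0878]
bottle [0.1925 0.3007] scopefront [0.2209 0.1223]
rail 0 [[ 0.56332986 -0.1074892   0.057     ]]
rail 0.044 [[ 0.56923863 -0.06388775  0.057     ]]
```

The fit holds: residuals are 2 px or less and the views agree within 4 mm. The unit is at (0.503, -0.099) with yaw -7.7°, and the notch candidate is at unit y of about 0.013–0.070. The microscope eyepieces are about 0.2 m behind the unit and 0.42 m high, so I'll approach with the wrist camera facing the robot (yaw about 172°). First I move clear with the fingers closing, then turn.

Emit:
jog_arm --motion '[1, -0.58, -0.22, 0, 0, 0, 1, 1, -0.58, -0.22, 0, 0, 0, 1, 1, -0.58, -0.22, 0, 0, 0, 1, 1, -0.58, -0.22, 0, 0, 0, 1, 1, -0.58, -0.22, 0, 0, 0, 1, 1, -0.58, -0.22, 0, 0, 0, 1, 1, -0.58, -0.22, 0, 0, 0, 1, 1, -0.58, -0.22, 0, 0, 0, 1, 0, 0, 0, 0, 0, -1, 1, 0, 0, 0, 0, 0, -1, 1, 0, 0, 0, 0, 0, -1, 1, 0, 0, 0, 0, 0, -1, 1]' --grip_force 20

```text
time: 1.6
position: [0.4522, -0.3009, 0.3035]
tool_rot: [0.95, 0.312, -0.0, -0.001]
ft_force: [-0.1, -0.3, 0.1]
grip_width: 0.0004
grip_force: 0.0
```

Emit:
jog_arm --motion '[0, 0, 0, 0, 0, -1, 1, 0, 0, 0, 0, 0, -1, 1, 0, 0, 0, 0, 0, -1, 1, 0, 0, 0, 0, 0, -1, 1, 0, 0, 0, 0, 0, -1, 1, 0, 0, 0, 0, 0, -1, 1, 0, 0, 0, 0, 0, -1, 1, 0, 0, 0, 0, 0, -1, 1, 0, 0, 0, 0, 0, -1, 1, 0, 0, 0, 0, 0, -1, 1, 0, 0, 0, 0, 0, -1, 1, 0, 0, 0, 0, 0, -1, 1]'

```text
time: 3.1
position: [0.4521, -0.301, 0.3035]
tool_rot: [0.741, 0.672, -0.0, -0.001]
ft_force: [-0.0, 0.1, 1.1]
grip_width: 0.0002
grip_force: 0.0
```

Emit:
jog_arm --motion '[0, 0, 0, 0, 0, -1, 1, 0, 0, 0, 0, 0, -1, 1, 0, 0, 0, 0, 0, -1, 1, 0, 0, 0, 0, 0, -1, 1, 0, 0, 0, 0, 0, -1, 1, 0, 0, 0, 0, 0, -1, 1, 0, 0, 0, 0, 0, -1, 1, 0, 0, 0, 0, 0, -1, 1, 0, 0, 0, 0, 0, -1, 1, 0, 0, 0, 0, 0, -1, 1, 0, 0, 0, 0, 0, -1, 1, 0, 0, 0, 0, 0, -1, 1]'

```text
time: 4.6
position: [0.4522, -0.301, 0.3035]
tool_rot: [0.404, 0.915, 0.0, -0.001]
ft_force: [-0.4, -0.4, -0.6]
grip_width: 0.0003
grip_force: 0.0
```

Emit:
jog_arm --motion '[0, 0, 0, 0, 0, -1, 1, 0, 0, 0, 0, 0, -1, 1, 0, 0, 0, 0, 0, -1, 1, 0, 0, 0, 0, 0, -1, 1, 0, 0, 0, 0, 0, -1, 1, 0, 0, 0, 0, 0, -1, 1, 0, 0, 0, 0, 0, -1, 1, 0, 0, 0, 0, 0, -1, 1, 0, 0, 0, 0, 0, -1, 1, 0, 0, 0, 0, 0, -1, 1]'

```text
time: 5.85
position: [0.4522, -0.301, 0.3035]
tool_rot: [0.066, 0.998, 0.0, -0.0]
ft_force: [-0.4, 0.2, -0.5]
grip_width: 0.0002
grip_force: 0.0
```

Yaw is 172.4°, so tool +x is towards the front and tool +y is the unit's left. Now I move behind the rail's middle at height, then come down.

Emit:
jog_arm --motion '[-0.64, 0.93, 0, 0, 0, 0, 1, -0.64, 0.93, 0, 0, 0, 0, 1, -0.64, 0.93, 0, 0, 0, 0, 1, -0.64, 0.93, 0, 0, 0, 0, 1, -0.64, 0.93, 0, 0, 0, 0, 1, 0, 0, 0.9, 0, 0, 0, 1, 0, 0, 0.9, 0, 0, 0, 1, 0, 0, 0.9, 0, 0, 0, 1, 0, 0, 0.9, 0, 0, 0, 1]'

```text
time: 6.98
position: [0.6039, -0.1339, 0.1584]
tool_rot: [0.067, 0.998, 0.0, -0.0]
ft_force: [0.7, -0.0, -0.0]
grip_width: 0.0005
grip_force: 0.0
```

```bash
python3 - <<'E'
from rig import robot
import cv2
print(robot.get_obs()["position"])
a=robot.camera("side")[110:280,130:330];b=robot.camera("wrist")
cv2.imwrite("pics/s2.png",cv2.resize(a,None,fx=3.5,fy=3.5,interpolation=cv2.INTER_CUBIC))
E
```

```text
[ 0.60394868 -0.13389781  0.15840438]
```

View pics/s2.png

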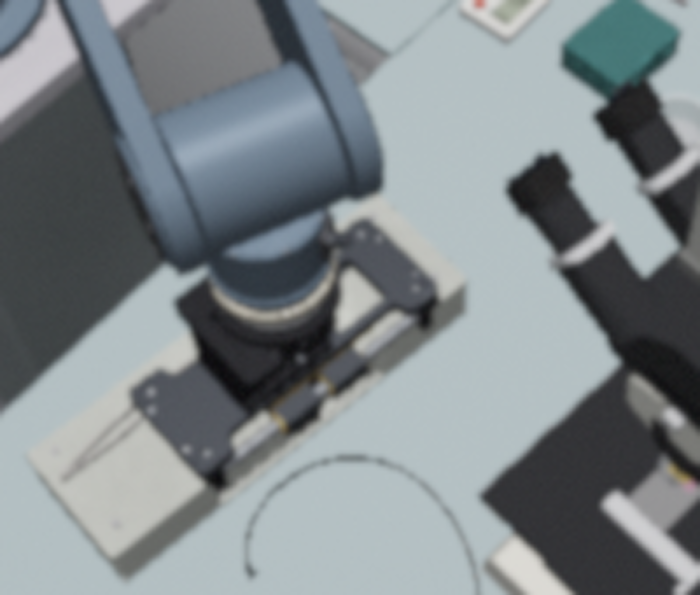

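The side crop shows the gripper above and behind the rail, well clear of the eyepieces at (540,180) and (630,110). Now I descend and approach slowly.

Emit:
jog_arm --motion '[0, 0, 0.7, 0, 0, 0, 1, 0, 0, 0.7, 0, 0, 0, 1, 0, 0, 0.7, 0, 0, 0, 1, 0, 0, 0.65, 0, 0, 0, 1, 0.3, 0, 0, 0, 0, 0, 1, 0.2, 0, 0, 0, 0, 0, 1, 0.1, 0, 0, 0, 0, 0, 1]'

```text
time: 7.95
position: [0.5805, -0.1311, 0.0516]
tool_rot: [0.067, 0.998, -0.0, 0.001]
ft_force: [0.4, 0.0, 0.1]
grip_width: 0.0003
grip_force: 0.0
```

Emit:
jog_arm --motion '[0.05, 0, 0, 0, 0, 0, 1, 0.05, 0, 0, 0, 0, 0, 1, 0, 0, 0, 0, 0, 0, 1]'

```text
time: 8.32
position: [0.5766, -0.1304, 0.0501]
tool_rot: [0.067, 0.998, -0.0, 0.0]
ft_force: [-0.1, 0.3, 0.1]
grip_width: 0.0008
grip_force: 0.0
```

Emit:
jog_arm --motion '[0.05, 0, 0, 0, 0, 0, 1, 0.05, 0, 0, 0, 0, 0, 1, 0, 0, 0, 0, 0, 0, 1]'

```text
time: 8.7
position: [0.5723, -0.1298, 0.0498]
tool_rot: [0.067, 0.998, 0.0, -0.0]
ft_force: [0.1, -0.7, -0.6]
grip_width: 0.0003
grip_force: 0.0
```

Emit:
jog_arm --motion '[0.025, 0, 0, 0, 0, 0, 1, 0.025, 0, 0, 0, 0, 0, 1, 0, 0, 0, 0, 0, 0, 1]'

```text
time: 9.07
position: [0.5714, -0.1298, 0.05]
tool_rot: [0.068, 0.998, -0.0, 0.001]
ft_force: [2.2, 0.1, -1.8]
grip_width: 0.0004
grip_force: 1.1
```

Light contact of about 2 N at unit x ≈ 0.072, which is where the rail face plus half a finger width should be. Now I slide left, feeling along the rail.

Emit:
jog_arm --motion '[0, 0.15, 0, 0, 0, 0, 1, 0, 0.15, 0, 0, 0, 0, 1, 0, 0.15, 0, 0, 0, 0, 1, 0, 0.15, 0, 0, 0, 0, 1]'

```text
time: 9.57
position: [0.5748, -0.1058, 0.0503]
tool_rot: [0.067, 0.998, -0.0, 0.001]
ft_force: [3.7, -2.8, -0.6]
grip_width: 0.0004
grip_force: 1.7
```

Emit:
jog_arm --motion '[0.02, 0.15, 0, 0, 0, 0, 1, 0, 0.15, 0, 0, 0, 0, 1]'

```text
time: 9.82
position: [0.5763, -0.0943, 0.0504]
tool_rot: [0.067, 0.998, -0.001, 0.002]
ft_force: [4.5, -3.8, 0.8]
grip_width: 0.0007
grip_force: 2.3
```

Emit:
jog_arm --motion '[0, 0.1, 0, 0, 0, 0, 1, 0, 0.1, 0, 0, 0, 0, 1]'

```text
time: 10.07
position: [0.5769, -0.0862, 0.0504]
tool_rot: [0.067, 0.998, -0.001, 0.001]
ft_force: [0.6, 0.1, 1.1]
grip_width: 0.0005
grip_force: 0.0
```

Emit:
jog_arm --motion '[0, 0.1, 0, 0, 0, 0, 1, 0, 0.1, 0, 0, 0, 0, 1, 0, 0, 0, 0, 0, 0, 1]'

```text
time: 10.45
position: [0.5758, -0.077, 0.0496]
tool_rot: [0.067, 0.998, 0.0, -0.001]
ft_force: [-0.2, -0.8, -0.4]
grip_width: 0.0002
grip_force: 0.0
```

The force dropped to zero at unit y ≈ 0.023, so the trailing finger edge has passed the notch's right edge, and the finger has sprung 2.5 mm inwards. This matches the images. I'll centre at y ≈ 0.041 and press slowly.

Emit:
jog_arm --motion '[0, 0.11, 0, 0, 0, 0, 1, 0, 0.11, 0, 0, 0, 0, 1, 0.05, 0, 0, 0, 0, 0, 1, 0.05, 0, 0, 0, 0, 0, 1, 0, 0, 0, 0, 0, 0, 1]'

```text
time: 11.08
position: [0.5739, -0.0688, 0.05]
tool_rot: [0.068, 0.998, 0.0, 0.0]
ft_force: [-0.0, -0.4, -0.8]
grip_width: 0.0004
grip_force: 0.0
```

Emit:
jog_arm --motion '[0.05, 0, 0, 0, 0, 0, 1, 0.05, 0, 0, 0, 0, 0, 1, 0.05, 0, 0, 0, 0, 0, 1, 0, 0, 0, 0, 0, 0, 1]'

```text
time: 11.58
position: [0.5685, -0.0681, 0.0501]
tool_rot: [0.067, 0.998, -0.0, 0.0]
ft_force: [4.2, 0.6, -1.3]
grip_width: 0.0002
grip_force: 2.0
```

Emit:
jog_arm --motion '[0.05, 0, 0, 0, 0, 0, 1, 0.05, 0, 0, 0, 0, 0, 1, 0, 0, 0, 0, 0, 0, 1]'

```text
time: 11.95
position: [0.5638, -0.0675, 0.0501]
tool_rot: [0.067, 0.998, -0.0, -0.0]
ft_force: [3.3, -0.5, -0.8]
grip_width: 0.0003
grip_force: 1.9
```

The finger is moving against about 4 N, so the drawer has slid about 10 mm. I'll continue to the stop.

Emit:
jog_arm --motion '[0.05, 0, 0, 0, 0, 0, 1, 0.05, 0, 0, 0, 0, 0, 1, 0, 0, 0, 0, 0, 0, 1]'

```text
time: 12.32
position: [0.5598, -0.0669, 0.0501]
tool_rot: [0.067, 0.998, -0.0, -0.0]
ft_force: [3.6, -1.0, 1.4]
grip_width: 0.0005
grip_force: 1.9
```

Emit:
jog_arm --motion '[0.04, 0, 0, 0, 0, 0, 1, 0.02, 0, 0, 0, 0, 0, 1, 0, 0, 0, 0, 0, 0, 1]'

```text
time: 12.7
position: [0.559, -0.0668, 0.0501]
tool_rot: [0.068, 0.998, -0.0, 0.001]
ft_force: [6.8, -0.6, -1.3]
grip_width: 0.0004
grip_force: 3.0
```

Emit:
jog_arm --motion '[0.05, 0, 0, 0, 0, 0, 1, 0.05, 0, 0, 0, 0, 0, 1, 0, 0, 0, 0, 0, 0, 1, 0, 0, 0, 0, 0, 0, 1]'

```text
time: 13.2
position: [0.5588, -0.0668, 0.0503]
tool_rot: [0.068, 0.998, -0.001, 0.005]
ft_force: [12.4, 0.9, -6.3]
grip_width: 0.0004
grip_force: 5.9
```

At the stop: force rises to 12 N with no motion, and total travel past the rail face is 21 mm (6 + 15). Now I withdraw straight back, then up.

Emit:
jog_arm --motion '[-0.2, 0, 0, 0, 0, 0, 1, -0.3, 0, 0, 0, 0, 0, 1, -0.4, 0, 0, 0, 0, 0, 1, -0.4, 0, 0, 0, 0, 0, 1, 0, 0, -0.8, 0, 0, 0, 1, 0, 0, -0.9, 0, 0, 0, 1, 0, 0, -0.9, 0, 0, 0, 1, 0, 0, -0.9, 0, 0, 0, 1, 0.5, -0.8, -0.6, 0, 0, 0, 1, 0.5, -0.9, -0.3, 0, 0, 0, 1, 0.5, -0.9, 0, 0, 0, 0, 1, 0.5, -0.9, 0, 0, 0, 0, 1]'

```text
time: 14.7
position: [0.5051, -0.201, 0.2256]
tool_rot: [0.067, 0.998, 0.001, -0.002]
ft_force: [-0.9, -0.2, 0.1]
grip_width: 0.0006
grip_force: 0.0
```

Emit:
jog_arm --motion '[0.6, -0.9, 0, 0, 0, 0, 1, 0.6, -0.9, 0, 0, 0, 0, 1, 0.3, -0.4, 0, 0, 0, 0, 1, 0, 0, 0, 0, 0, 0, 1, 0, 0, 0, 0, 0, 0, 1]'

```text
time: 15.32
position: [0.4359, -0.2791, 0.2257]
tool_rot: [0.067, 0.998, 0.001, -0.001]
ft_force: [-0.8, 0.5, -0.0]
grip_width: 0.0004
grip_force: 0.0
```

```bash
python3 - <<'E'
from rig import robot
import cv2
o=robot.get_obs();print(o["time"],o["position"],o["ft_force"])
a=robot.camera("side")[150:285,120:290];b=robot.camera("top")[160:265,230:405]
cv2.imwrite("pics/s3.png",cv2.vconcat([cv2.resize(i,(500,300),interpolation=cv2.INTER_CUBIC) for i in(a,b)]))
E
```

```text
15.325 [ 0.43586557 -0.27913111  0.22565721] [-0.78663355  0.52432974 -0.03691446]
```

View pics/s3.png

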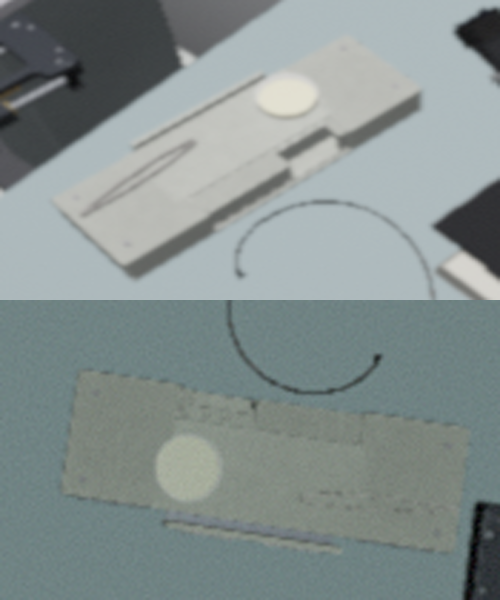

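The picture shows the drawer front standing proud along the unit's front edge, from (165,523) to (340,548) in the lower crop. The petri dish and forceps have not moved, and the hand is clear.

```bash
python3 -c "
from rig import robot
print(robot.hand_in())"
```

```text
the job is handed in; nothing more can be done
None
```

I found the notch by feel about 41 mm left of the rail's middle and pressed the tongue to its firm stop (about 15 mm of drawer travel). The hand was then withdrawn clear, the petri dish and forceps had not moved, and I handed the job in at about 15 s.

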